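Free the label tray of the cheese-counter printer

TASK

The label printer's tray is latched shut: take the red-handled release pin out of its wooden stand, push it gently down the red-ringed hole in the printer's top until the hidden spring latch lets go, and hold it there until the tray has come all the way out by itself; the latch is fragile and breaks if it is pushed hard against its end stop (above 20 N). Then put the pin back in its stand, fully home and upright, and let go of it. Leave the other things on the counter alone.

Things in the scene. Friction and masses are not known exactly. Their poses are not given: they have to be found in the camera images.
- printer: Label printer fixed to the counter: grey box 190 (x, depth) x 170 (y, width) x 105 mm high with a white 6 mm thick top, hollow inside. Origin at the centre of its underside, z up; its front, with the blue tray, faces its own -x (towards the robot, give or take 0.3 rad).
- hole (a point): Centre of the round access hole in the printer's top, at the level of the top face (105 mm above the counter), ringed in red. Diameter 9 mm, axis vertical (point z is up), straight through the 6 mm top. Printer, tray and latch must never take more than 20 N from the pin.
- latch (a point): Fixed point on the hole's axis 24 mm below the top face. The latch's flat cap, 18 mm across, lies hidden within 12 mm above or below it (12 to 36 mm down the hole, unlike each time). It goes straight down against a spring: still below 5 N, lets go at 6 mm (about 8 N), rigid end stop at 8.5 mm. Keep it 6 mm or more down until the tray has moved 10 mm, or it can catch again.
- tray (a joint): How far the printer's tray is out, in m: 0 latched shut, 0.045 all the way out. Freed, it is pushed out by its own spring along the printer's -x in about 1.5 s and stays out.
- tray_front (a point): Centre of the front face of the blue tray (140 wide, 52 mm high), 34 mm above the counter; moves out with the tray.
- pin: The release pin: origin at its tip, z along it towards its handle (up while it stands in its stand). Round steel shaft 6 mm in diameter and 60 mm long with a rounded tip, then a round red handle 18 mm in diameter and 44 mm long (104 mm overall), about 60 g.
- pin_grip (a point): Middle of the pin's red handle, 82 mm from the tip; where to grip it.
- pin_tip (a point): The pin's tip.
- stand_mouth (a point): Centre of the mouth of the pin's stand, a square brown wooden block 56 x 56 x 65 mm high fixed to the counter; the mouth is level with its top. Round vertical hole, 11 mm in diameter, right through to the counter. The pin stands in it, tip down, its handle's underside resting on the block (tip 60 mm below the mouth).
- jar: Bystander: amber jar, 60 mm across, 70 mm high. Origin at the centre of its underside.
- spare_roll: Bystander: standing roll of white labels, 60 mm across, 50 mm high. Origin under its centre.
- cheese_red: Bystander: red waxed cheese, 94 mm across, 50 mm high. Origin under its centre.
- cheese_green: Bystander: green waxed cheese, 94 mm across, 50 mm high. Origin under its centre.
- biscuits: Bystander: upright white biscuit box, 60 x 90 x 150 mm high. Origin under its centre.
- tin: Bystander: round tin with brass lid, 85 mm across, 45 mm high. Origin under its centre.
Mind the look-alikes: they are no part of the job. Of the things that look like the pin, the smallest one is meant.

How it is judged:
On the way, in this order (a step that is already met when the one before it is completed fails the run):
1. the pin is drawn out of its stand (z of pin_tip in the frame of stand_mouth above 0.005 m), for 0.1 s.
2. with the pin's tip down the hole (over 15 mm below the top, within 5 mm of the hole's axis), the tray is out by more than 38 mm (z of pin_tip in the frame of hole below -0.015 m and horizontal distance between pin_tip and hole below 0.005 m and value of joint tray above 0.038 m), for 0.1 s.
At the end, for the whole second after the job is handed in: The tray is out by more than 38 mm and the pin stands released and still in its stand: tip at least 56 mm below the mouth and within 6 mm of its axis, tilted less than 0.09 rad (value of joint tray above 0.038 m and z of pin_tip in the frame of stand_mouth below -0.056 m and horizontal distance between pin_tip and stand_mouth below 0.006 m and angle between pin's own z axis and vertical below 0.09 rad and linear speed of pin below 0.02 m/s and contact force between the fingers and pin below 0.1 N); the robot touches nothing.
It fails at once if the pin presses on the printer, its tray or its latch with more than 20 N (contact force between pin and printer above 20 N).
It fails at once if a bystander is moved by more than 20 mm (distance of any of jar, spare_roll, cheese_red, cheese_green, biscuits, tin from where it was at the start of the episode above 0.02 m).
It fails at once if the gripper or arm pushes on the printer with more than 20 N (contact force between any of the fingers, the arm and printer above 20 N).
It also fails if it takes over 67 s, if anything falls off the work surface, if the arm or the gripper's body presses on something with over 40 N, if the wrist force passes 120 N, or if a joint passes its speed limit or range.

ROBOT

A 6-joint arm with a two-finger parallel gripper is mounted at the origin on the work surface. World frame = base frame: x ahead of the robot, y to its left, z up, the work surface at z = 0. Lengths are in m, angles in rad, forces in N, time in s.
With the tool pointing down it reaches from about 0.275 to 0.875 m from the base axis. Payload 12.5 kg.
Tool frame: the origin (TCP) lies at the very end of the fingers, on their centre line; the grasp point (between the pads) lies 19 mm behind it; z points along the fingers, y is the line along which they close (so a half turn about z gives the same grasp; the last joint's range is limited). The gripper opens to 85 mm and grips with 20 to 120 N. Pads are 22 mm wide; open, the fingers measure 114 mm over their backs; the gripper's body (76 mm by 85 mm) begins 54 mm behind the grasp point. The pads swing forward as they close: fully open they stand 13 mm farther back than shut.
Start: joints at [-1.266, 0.351, 1.652, -0, 1.139, -0.085], TCP at [0.209, -0.509, 0.231] pointing down, gripper open.
Joint ranges: [-2.75, 2.75], [-0.79, 2.1], [0.01, 2.65], [-1.57, 4.71], [0.07, 3.14], [-2.87, 2.87]. Speed limits (rad/s): [2.22, 2.22, 2.79, 3.14, 3.14, 3.14].

INTERFACE

Orientations are given as a rotation vector (axis times angle).
In Python, from rig import r gives the robot as it stands. The module is installed in compiled form; this text tells all that it offers.
- The arm moves only by the tool servo_tool, never from a script. Its argument "steps" is text: rows parted by semicolons, each of 7 numbers parted by spaces: the shift along the world's x, y, z in units of 120 mm (1.0 is 120 mm), then the turn, a rotation vector about the world's x, y, z in units of 120 degrees (1.0 is 120 degrees), then the opening, from 0 (shut) to 1 (fully open). In form: x y z rx ry rz claw; .... A call has 1 to 12 rows; each row is the pose to reach, as a shift and turn from the pose commanded when the call began; what a row does not reach only later rows make up. A row lasts 1/12 s, in which the tool goes at most 41.7 mm and 7.16 degrees, less where a joint would pass 70% of its speed; a pose out of reach is approached as far as the arm can. A call with a number of a shift or a turn outside -1 to 1 is refused whole. A call with a gripper value outside its range is refused whole. The fingers move at their own pace and stop on an object; "squeeze" is the grip in N (left out, the last holds). Time passes only in rows, so rows that repeat a pose let the fingers close. It gives the time, the measured TCP pose, the force, the opening and the grip force at its end, in the units of the state.
- r.get_obs(): the state, without advancing time (a new reading comes with each control period).
- r.camera(name): name is "side" or "top"; returns the picture (400x640x3 uint8, blue, green, red); there is no depth.
- r.get_calibration(name): a dict with "camera_matrix" (3x3 intrinsics, pixels), "xyz" and "rotation" of the camera in the world. Camera axes: x right, y down, z forward; pixel columns grow to the right and rows downward; lengths in m; the calibration is good to about 2 mm. A picture is of the moment at which its call begins. get_calibration takes no time and is no camera call.
- r.finish_job(): hands the job in; it is judged then, once.
The state is a dict: "t": time; "q": joint angles; "qd": joint speeds; "effort": joint torques, N m; "eef_pos": TCP position; "tcp_rot": TCP orientation; "force": force on the tool from outside, world axes, zero at the start; "wrist_torque": the same for the moment, N m; "opening": opening from 0.0 (shut) to 1.0 (fully open); "finger_force": force on a finger pad.
Only numpy, scipy, OpenCV 4.12 (cv2) and the standard library are available. Lean on these libraries where they do the work, as an engineer would, in place of code of your own. Each camera call takes 0.05 s, during which the arm holds its last target. There are 200 camera calls.

## Working session

There is one attempt and no reset: what is moved stays moved. The work goes in short steps, Python scripts to look and compute and a tool call to move; the robot and the scene stay as the last step left them, time stands still between calls to the robot, and variables do not carry over. Pictures are saved under pics/ and viewed, at most 10 in all, crops included, and the job is handed in when it is done.

Besides the shell and the picture viewer there is one more tool, called by a JSON object that holds its "name" and its "arguments". servo_tool: Moves the arm, as the interface text tells. Shifts and turns lie within -1 to 1; 1 stands for 120 mm of shift or 120 degrees of turn. Its arguments: {"type":"object","properties":{"steps":{"type":"string"},"squeeze":{"type":"number"}},"required":["steps"]}

```bash
mkdir -p pics; cat > h.py <<'E'
import numpy as np, cv2
from rig import r
def ray(cam,u,v):
    c=r.get_calibration(cam);K=np.array(c["camera_matrix"]);R=np.array(c["rotation"])
    if R.shape!=(3,3): R=cv2.Rodrigues(R)[0]
    d=R@np.linalg.solve(K,[u,v,1.]);return np.array(c["xyz"]),d
def onz(cam,u,v,z):
    p,d=ray(cam,u,v);return p+d*(z-p[2])/d[2]
def tri(a,b):
    (p,d),(q,e)=ray(*a),ray(*b);s=np.linalg.lstsq(np.c_[d,-e],q-p,rcond=None)[0]
    x,y=p+s[0]*d,q+s[1]*e;return (x+y)/2,np.linalg.norm(x-y)
def proj(cam,X):
    c=r.get_calibration(cam);K=np.array(c["camera_matrix"]);R=np.array(c["rotation"])
    if R.shape!=(3,3): R=cv2.Rodrigues(R)[0]
    p=K@(R.T@(np.array(X)-c["xyz"]));return p[:2]/p[2]
E
python3 - <<'E'
from h import *
for n in("side","top"): cv2.imwrite(f"pics/{n}0.png",r.camera(n)); print(n,r.get_calibration(n))
print(r.get_obs())
E
```

```text
side {'camera_matrix': array([[394.62244438,   0.        , 320.21949953],
       [  0.        , 394.62244438, 192.97321709],
       [  0.        ,   0.        ,   1.        ]]), 'xyz': array([ 0.36590591, -0.53290498,  0.70263183]), 'rotation': array([-2.30532657,  0.41503606, -0.20218194])}
top {'camera_matrix': array([[428.20054698,   0.        , 322.33142787],
       [  0.        , 428.20054698, 198.507229  ],
       [  0.        ,   0.        ,   1.        ]]), 'xyz': array([0.4094098 , 0.03594213, 1.13368572]), 'rotation': array([-2.09447067,  2.15229826, -0.20701121])}
{'t': 0.1, 'q': array([-1.26562547e+00,  3.51173195e-01,  1.65237949e+00,  3.96082046e-05,
        1.13906953e+00, -8.46174619e-02]), 'qd': array([ 1.51834391e-03, -7.82903848e-04, -1.32193139e-03, -3.76143542e-04,
       -1.37243212e-03,  3.16519193e-05]), 'effort': array([ 1.08503333e-03, -5.06833649e+01, -2.91876161e+01, -7.78642243e-05,
        2.65692535e-03,  2.04403398e-05]), 'eef_pos': array([ 0.20892955, -0.50844878,  0.23080989]), 'tcp_rot': array([-3.08111379e+00, -6.08184812e-01,  1.21790307e-04]), 'force': array([-0.57614153,  0.50260207, -0.05280084]), 'wrist_torque': array([ 0.00064433, -0.04731568,  0.00866918]), 'finger_force': 0.0, 'opening': 0.9971435916453928}
```

View pics/top0.png

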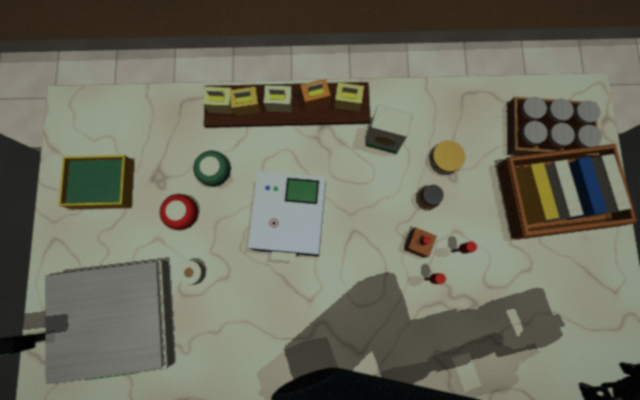

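View pics/side0.png

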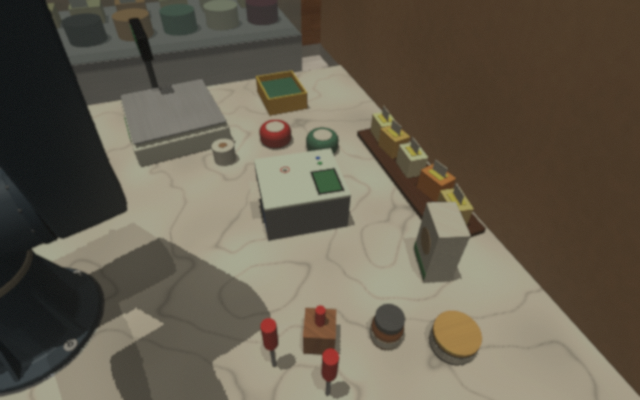

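Candidates for the pin: the red handle in the wooden stand (top 425,240 / side 320,316), and two taller free-standing red handles (top 470,247 / side 330,365; top 439,279 / side 269,333). I choose the one in the stand, which is the smallest. The red hole ring is at top (273,223) / side (285,170).

```bash
python3 - <<'E'
from h import *
S=cv2.imread("pics/side0.png");T=cv2.imread("pics/top0.png")
def blobs(im,box,k=1.8,name="",amin=4):
    u0,v0,u1,v1=box;c=im[v0:v1,u0:u1].astype(float)
    m=((c[...,2]>k*c[...,1])&(c[...,2]>k*c[...,0])&(c[...,2]>60)).astype(np.uint8)
    n,l,st,ce=cv2.connectedComponentsWithStats(m)
    for i in range(1,n):
        if st[i,4]>=amin: print(name,"c",(ce[i]+[u0,v0]).round(1),"box",st[i,:2]+[u0,v0],st[i,2:])
blobs(T,(400,225,490,290),2.2,"topred");blobs(S,(250,300,350,390),2.2,"sidered")
blobs(T,(262,212,284,234),1.25,"topring");blobs(S,(275,160,298,180),1.25,"sidering")
a=cv2.resize(T[205:295,395:495],(400,360),interpolation=cv2.INTER_CUBIC)
b=cv2.resize(S[300:390,250:350],(400,360),interpolation=cv2.INTER_CUBIC)
cv2.imwrite("pics/crop1.png",cv2.convertScaleAbs(np.hstack([a,b]),alpha=1.4))
E
```

```text
topred c [426.  240.1] box [422 236] [ 9  9 55]
topred c [470.3 246.5] box [466 242] [10 10 78]
topred c [439.4 278.1] box [435 274] [10  9 79]
sidered c [320.1 310.9] box [316 307] [ 9  9 67]
sidered c [267.7 329.6] box [261 319] [ 15  29 243]
sidered c [329.4 359.8] box [323 348] [ 15  31 282]
```

View pics/crop1.png

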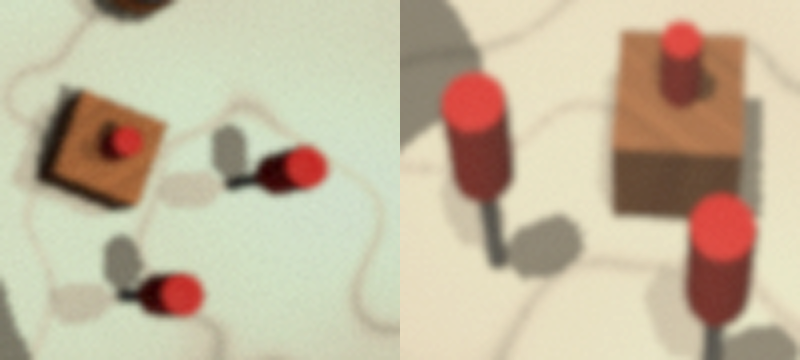

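The stand's pin is confirmed: it is the smallest and sits home in its block. The ring needs a looser colour mask.

```bash
python3 - <<'E'
from h import *
S=cv2.imread("pics/side0.png");T=cv2.imread("pics/top0.png")
def ring(im,box):
    u0,v0,u1,v1=box;c=im[v0:v1,u0:u1].astype(float)
    w=c[...,2]-c[...,1]; b=np.median(w); w=np.clip(w-b-6,0,None)
    y,x=np.mgrid[v0:v1,u0:u1]; k=w>0
    return np.array([(w*x).sum(),(w*y).sum()])/w.sum(), k.sum(), x[k].min(),x[k].max(),y[k].min(),y[k].max()
rt=ring(T,(266,215,282,231));rs=ring(S,(277,163,295,177));print(rt,rs)
print("hole",tri(("top",*rt[0]),("side",*rs[0])),onz("top",*rt[0],.105),onz("side",*rs[0],.105))
for a,b,z in(((426.1,240.1),(319.9,309.9),.109),((470.6,246.2),(267.9,325.4),.13),((438.,278.4),(330.,356.5),.13)):pass
tops={"pin":(426.1,240.1),"A":(471,246.5),"B":(440.5,278.3)}; sides={"pin":(319.9,310.1),"B":(267.9,325.4),"A":(330,356.5)}
for k in tops: print(k,tri(("top",*tops[k]),("side",*sides[k])),onz("top",*tops[k],.109),onz("side",*sides[k],.109))
f=lambda x,y:(395+x/4-.4,205+y/4-.4); g=lambda x,y:(250+(x-400)/4-.4,300+y/4-.4)
t=[onz("top",*f(*p),.065)[:2] for p in((83,91),(166,125),(135,208),(52,175))];s=[onz("side",*g(*p),.065)[:2] for p in((622,32),(745,38),(742,152),(612,148))]
print("stand",np.round(t,4),np.mean(t,0),np.round(s,4),np.mean(s,0))
a=cv2.resize(T[165:260,240:335],(400,400),interpolation=cv2.INTER_CUBIC)
b=cv2.resize(S[145:245,250:350],(400,400),interpolation=cv2.INTER_CUBIC)
cv2.imwrite("pics/crop2.png",np.hstack([a,b]))
E
```

```text
(array([273.25275591, 222.43464567]), np.int64(97), np.int64(268), np.int64(279), np.int64(217), np.int64(228)) (array([284.39608802, 169.49022005]), np.int64(76), np.int64(279), np.int64(290), np.int64(166), np.int64(173))
hole (array([0.54981867, 0.14931131, 0.10541184]), np.float64(0.0033161384603489865)) [0.55152796 0.14911526 0.105     ] [0.54825927 0.14982119 0.105     ]
pin (array([ 0.49798137, -0.21743663,  0.10523307]), np.float64(0.0015871489555936784)) [ 0.49843869 -0.21666577  0.109     ] [ 0.49635568 -0.21934621  0.109     ]
A (array([ 0.47721293, -0.31082717,  0.14252971]), np.float64(0.0015031128608492363)) [ 0.48027305 -0.32272281  0.109     ] [ 0.48307753 -0.29743899  0.109     ]
B (array([ 0.40681644, -0.23440065,  0.14370979]), np.float64(0.0020516479567425096)) [ 0.40778268 -0.2439814   0.109     ] [ 0.40827043 -0.2157785   0.109     ]
stand [[ 0.5349 -0.2029]
 [ 0.5122 -0.2533]
 [ 0.4613 -0.2301]
 [ 0.483  -0.18  ]] [ 0.49786685 -0.21656808] [[ 0.4829 -0.1823]
 [ 0.5335 -0.2041]
 [ 0.5119 -0.253 ]
 [ 0.4609 -0.2323]] [ 0.49731049 -0.21793111]
```

View pics/crop2.png

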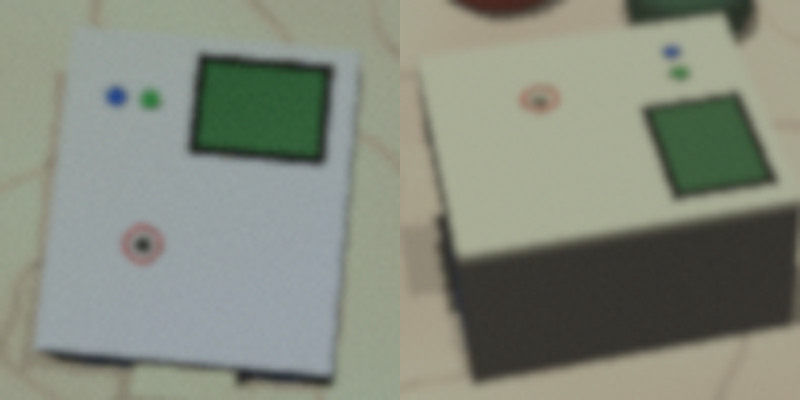

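{"name": "servo_tool", "arguments": {"steps": "0.25 0.25 0 0 0 0 0.55; 0.5 0.5 0 0 0 0 0.55; 0.75 0.75 0 0 0 0 0.55; 1 1 0 0 0 0 0.55", "squeeze": 70}}

```text
t: 0.43
eef_pos: [0.3276, -0.3893, 0.231]
tcp_rot: [-3.082, -0.607, 0.0]
force: [0.1, -0.5, -0.2]
opening: 0.55
finger_force: 0.0
```

{"name": "servo_tool", "arguments": {"steps": "0.25 0.25 0 0 0 0 0.55; 0.5 0.5 0 0 0 0 0.55; 0.75 0.75 0 0 0 0 0.55; 1 1 0 0 0 0 0.55"}}

```text
t: 0.77
eef_pos: [0.4457, -0.2712, 0.2312]
tcp_rot: [-3.082, -0.608, 0.0]
force: [1.1, -1.2, 0.2]
opening: 0.551
finger_force: 0.0
```

{"name": "servo_tool", "arguments": {"steps": "0.2 0.2 0 0 0 0 0.55; 0.405 0.427 0 0 0 0 0.55; 0.405 0.427 0 0 0 0 0.55; 0.405 0.427 0 0 0 0 0.55; 0.405 0.427 0 0 0 0 0.55"}}

```text
t: 1.18
eef_pos: [0.493, -0.2219, 0.231]
tcp_rot: [-3.082, -0.609, 0.001]
force: [0.3, -0.3, -1.2]
opening: 0.547
finger_force: 0.0
```

{"name": "servo_tool", "arguments": {"steps": "0.037 0.038 -0.2 0 0 0 0.55; 0.037 0.038 -0.4 0 0 0 0.55; 0.037 0.038 -0.6 0 0 0 0.55; 0.037 0.038 -0.8 0 0 0 0.55; 0.037 0.038 -0.9 0 0 0 0.55; 0.037 0.038 -0.9 0 0 0 0.55"}}

```text
t: 1.68
eef_pos: [0.4956, -0.2176, 0.1207]
tcp_rot: [-3.08, -0.605, 0.006]
force: [0.6, 1.7, -1.0]
opening: 0.555
finger_force: 0.0
```

```bash
python3 - <<'E'
from h import *
print(r.get_obs()["eef_pos"])
T=r.camera("top");S=r.camera("side");cv2.imwrite("pics/T1.png",T);cv2.imwrite("pics/S1.png",S)
a=cv2.resize(T[180:300,375:495],(400,400),interpolation=cv2.INTER_CUBIC)
b=cv2.resize(S[250:390,240:380],(400,400),interpolation=cv2.INTER_CUBIC)
cv2.imwrite("pics/crop3.png",np.hstack([a,b]))
E
```

```text
[ 0.49562958 -0.21764938  0.12072945]
```

View pics/crop3.png

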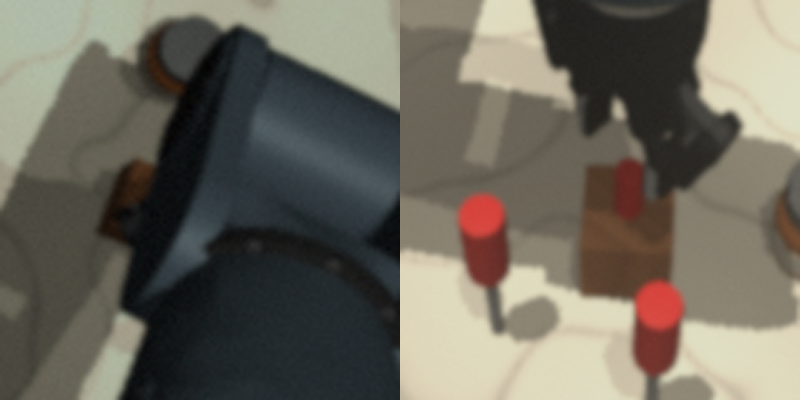

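The jaws straddle the pin (side crop: fingertips ≈(595,130) and (665,190), pin top (629,165)), and the look-alikes are clear. I'll descend and grip.

{"name": "servo_tool", "arguments": {"steps": "0.01 0.002 -0.1 0 0 0 0.55; 0.01 0.002 -0.2 0 0 0 0.55; 0.01 0.002 -0.3 0 0 0 0.55; 0.01 0.002 -0.36 0 0 0 0.55; 0.01 0.002 -0.4 0 0 0 0.55; 0.01 0.002 -0.4 0 0 0 0.55; 0.01 0.002 -0.4 0 0 0 0.55"}}

```text
t: 2.37
eef_pos: [0.499, -0.217, 0.0751]
tcp_rot: [-3.082, -0.609, 0.0]
force: [1.5, 0.1, 1.2]
opening: 0.551
finger_force: 0.0
```

{"name": "servo_tool", "arguments": {"steps": "0 0 0 0 0 0 0.3; 0 0 0 0 0 0 0.2; 0 0 0 0 0 0 0.1; 0 0 0 0 0 0 0; 0 0 0 0 0 0 0; 0 0 0 0 0 0 0; 0 0 0 0 0 0 0; 0 0 0 0 0 0 0; 0 0 0 0 0 0 0; 0 0 0 0 0 0 0"}}

```text
t: 3.2
eef_pos: [0.4993, -0.2171, 0.0759]
tcp_rot: [3.082, 0.608, 0.001]
force: [-0.4, 1.3, 6.0]
opening: 0.189
finger_force: 68.2
```

{"name": "servo_tool", "arguments": {"steps": "0 0 0.1 0 0 0 0; 0 0 0.25 0 0 0 0; 0 0 0.4 0 0 0 0; 0 0 0.6 0 0 0 0; 0 0 0.8 0 0 0 0; 0 0 1 0 0 0 0; 0 0 1 0 0 0 0; 0 0 1 0 0 0 0; 0 0 1 0 0 0 0"}}

```text
t: 3.95
eef_pos: [0.4986, -0.2168, 0.1951]
tcp_rot: [-3.082, -0.608, 0.001]
force: [0.1, -1.1, -1.1]
opening: 0.188
finger_force: 68.2
```

```bash
python3 - <<'E'
from h import *
o=r.get_obs();print(o["eef_pos"],o["tcp_rot"],o["force"],o["opening"],o["finger_force"],o["q"])
S=r.camera("side");cv2.imwrite("pics/S2.png",S)
p=o["eef_pos"];print(proj("side",p),proj("side",p-[0,0,.0705]))
cv2.imwrite("pics/crop4.png",cv2.resize(S[190:340,250:400],(600,600),interpolation=cv2.INTER_CUBIC))
E
```

```text
[ 0.49860333 -0.21677759  0.19505855] [-3.08174907e+00 -6.08308394e-01  6.62653739e-04] [ 0.10837475 -1.1256741  -1.06873616] 0.18811850696310242 68.24412703514099 [-4.95759677e-01  3.80496485e-01  1.70568028e+00  2.77531177e-05
  1.05598319e+00  6.85252384e-01]
[321.68283663 278.82337628] [320.79122111 303.42895733]
```

View pics/crop4.png

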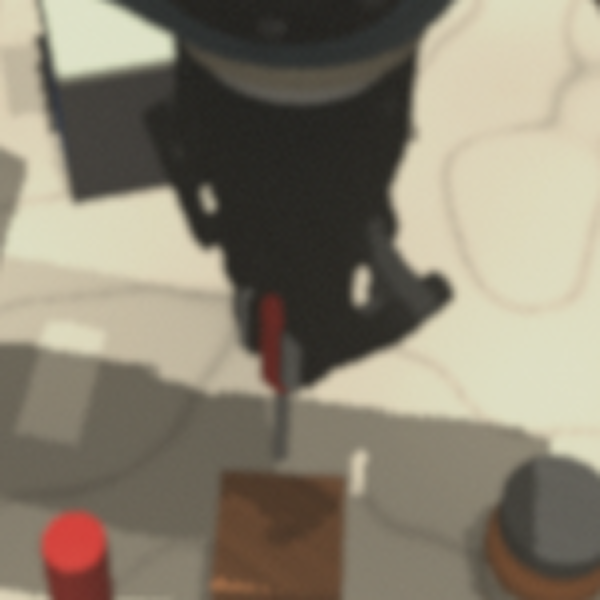

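The pin hangs straight from the gripper, its tip at side pixel (320,304) against a predicted (321,303). Now I'll carry it over to the hole.

{"name": "servo_tool", "arguments": {"steps": "0.03 0.12 0.08 0 0 0 0; 0.06 0.35 0.16 0 0 0 0; 0.09 0.6 0.2 0 0 0 0; 0.14 0.85 0.2 0 0 0 0; 0.16 1 0.2 0 0 0 0"}}

```text
t: 4.42
eef_pos: [0.518, -0.0946, 0.2186]
tcp_rot: [-3.081, -0.609, 0.002]
force: [0.9, -0.3, -0.7]
opening: 0.191
finger_force: 68.3
```

{"name": "servo_tool", "arguments": {"steps": "0.03 0.22 0 0 0 0 0; 0.06 0.48 0 0 0 0 0; 0.1 0.74 0 0 0 0 0; 0.14 1 0 0 0 0 0"}}

```text
t: 4.75
eef_pos: [0.5344, 0.0245, 0.2183]
tcp_rot: [-3.082, -0.608, 0.003]
force: [0.1, -0.1, -0.3]
opening: 0.191
finger_force: 68.3
```

{"name": "servo_tool", "arguments": {"steps": "0.03 0.24 0 0 0 0 0; 0.06 0.48 0 0 0 0 0; 0.09 0.7 0 0 0 0 0; 0.12 0.9 0 0 0 0 0; 0.13 1 0 0 0 0 0; 0.13 1 0 0 0 0 0; 0.13 1 0 0 0 0 0; 0.13 1 0 0 0 0 0"}}

```text
t: 5.42
eef_pos: [0.5503, 0.142, 0.2188]
tcp_rot: [3.082, 0.608, -0.002]
force: [0.7, -0.0, -1.0]
opening: 0.187
finger_force: 68.3
```

```bash
python3 - <<'E'
from h import *
o=r.get_obs();p=o["eef_pos"];print(p,o["tcp_rot"],o["force"],o["finger_force"])
T=r.camera("top");S=r.camera("side");cv2.imwrite("pics/T3.png",T);cv2.imwrite("pics/S3.png",S)
print(proj("side",p-[0,0,.0705]),proj("top",p-[0,0,.0705]))
b=cv2.resize(S[110:210,235:335],(500,500),interpolation=cv2.INTER_CUBIC)
a=cv2.resize(T[170:270,225:325],(300,300));a=np.vstack([a,np.zeros((200,300,3),np.uint8)])
cv2.imwrite("pics/crop5.png",np.hstack([b,a]))
E
```

```text
[0.55033129 0.14203717 0.2188405 ] [ 3.08201604e+00  6.07541063e-01 -1.60509173e-03] [ 0.68373651 -0.03215591 -0.97311475] 68.33000063896179
[285.44472965 156.65325575] [274.23688875 220.35897213]
```

View pics/crop5.png

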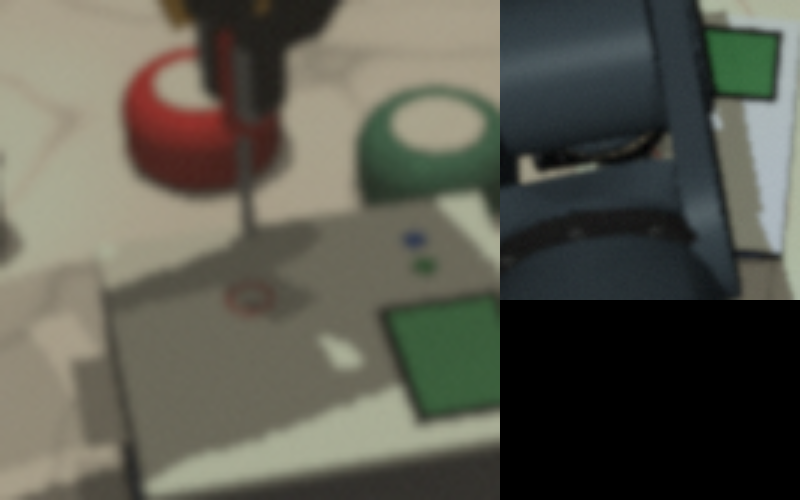

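```bash
python3 - <<'E'
from h import *
p=r.get_obs()["eef_pos"]
t=onz("side",284.4,156.6,p[2]-.0705)
for uv in((284.4,169.5),(284.4,169.0)):
    h=onz("side",*uv,.105);print("tip",t,"hole",h,"go",h[:2]-t[:2],"tcp target",p[:2]+h[:2]-t[:2])
print(proj("side",[.55,.149,.105])-proj("side",[.551,.149,.105]),proj("side",[.55,.149,.105])-proj("side",[.55,.150,.105]))
E
```

```text
tip [0.54808698 0.14264535 0.14863358] hole [0.54825749 0.14978447 0.105     ] go [0.00017051 0.00713913] tcp target [0.55065621 0.14906256]
tip [0.54808698 0.14264535 0.14863358] hole [0.54878779 0.15150754 0.105     ] go [0.00070082 0.00886219] tcp target [0.55118652 0.15078563]
[-0.41088081  0.09338075] [0.12706899 0.26170398]
```

{"name": "servo_tool", "arguments": {"steps": "0.007 0.03 0 0 0 0 0; 0.007 0.062 0 0 0 0 0; 0.007 0.062 -0.05 0 0 0 0; 0.007 0.062 -0.12 0 0 0 0; 0.007 0.062 -0.2 0 0 0 0; 0.007 0.062 -0.26 0 0 0 0; 0.007 0.062 -0.3 0 0 0 0; 0.007 0.062 -0.31 0 0 0 0; 0.007 0.062 -0.31 0 0 0 0; 0.007 0.062 -0.31 0 0 0 0"}}

```text
t: 6.35
eef_pos: [0.5515, 0.1505, 0.1822]
tcp_rot: [-3.082, -0.608, -0.0]
force: [0.4, 0.5, -0.7]
opening: 0.192
finger_force: 68.3
```

```bash
python3 - <<'E'
from h import *
S=np.mean([r.camera("side").astype(float) for _ in range(8)],0)
np.save("pics/S4.npy",S);S=np.clip(S,0,255).astype(np.uint8)
o=r.get_obs();p=o["eef_pos"];print(p,o["tcp_rot"],o["force"],o["finger_force"])
print(proj("side",p-[0,0,.0705]),proj("side",[.5495,.1495,.105]))
cv2.imwrite("pics/crop6.png",cv2.convertScaleAbs(cv2.resize(S[140:185,262:307],(585,585),interpolation=cv2.INTER_CUBIC),alpha=1.5))
E
```

```text
[0.55143807 0.15045017 0.18221358] [-3.08211194e+00 -6.08366242e-01 -2.96185352e-04] [ 0.65483433  0.37260302 -0.62119172] 68.32932114601135
[285.49940829 166.81949958] [284.9468557  169.45845734]
```

View pics/crop6.png

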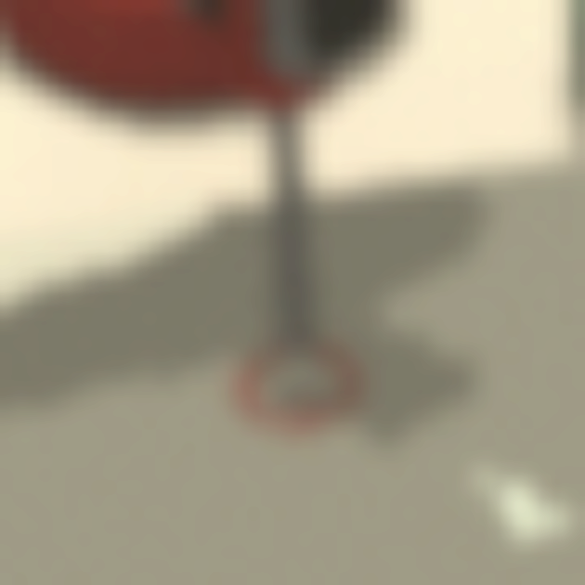

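```bash
python3 - <<'E'
from h import *
S=np.load("pics/S4.npy");w=S[...,2]-S[...,1];b=np.median(w[172:178,275:300])
np.set_printoptions(linewidth=200)
print((w-b)[164:176,278:292].round().astype(int))
print("gray",S[158:176,278:292].mean(2).round().astype(int))
E
```

```text
[[ 0  0  0 -1  0 -1 -1 -1  0  0  0 -1  0  0]
 [ 0  0  0  0  0  1  0  0  1  2  1  0  0  0]
 [ 0  0  1  2  4  4  2  2  5  6  5  2  0 -1]
 [ 0  2  5  8  8  5  2  2  6  9  9  5  1  0]
 [ 1  5 11 14  9  4  1  1  4  7 10  8  2  0]
 [ 2  7 16 17  8  2  1  0  2  4  9  9  3  0]
 [ 2  7 15 17  9  4  4  4  5  6 10  8  3  0]
 [ 1  4 11 15 12 10 11 12 12 10  9  6  2  0]
 [ 0  2  5  9 11 13 14 16 13  8  5  3  0  0]
 [ 0  0  1  4  5  7  9  9  7  3  2  0  0 -1]
 [ 0  0  0  0  1  2  3  2  2  0  0  0  0  0]
 [ 0  0  0  0  0  0  0  0  0  0  0  0  0  0]]
gray [[ 82  79  78  77  72  65  62  66  75  78  78  78  78  78]
 [ 79  78  78  77  72  66  62  67  74  78  78  78  78  78]
 [ 78  78  78  77  73  66  62  66  73  77  78  78  78  78]
 [ 78  78  78  77  73  65  61  65  72  76  78  78  78  80]
 [ 78  78  78  77  73  66  62  64  71  76  78  79  80  84]
 [ 78  79  78  77  73  66  62  64  70  76  78  79  82  88]
 [ 79  78  78  77  73  67  62  63  70  76  78  79  81  87]
 [ 79  79  79  77  74  67  62  62  68  74  77  78  80  84]
 [ 80  80  80  76  72  67  65  64  67  70  73  76  78  80]
 [ 85  86  82  75  72  70  71  70  69  69  70  74  76  78]
 [ 92  90  84  76  76  77  78  78  75  72  70  71  75  78]
 [ 96  92  84  79  81  80  79  77  76  73  69  70  75  78]
 [ 98  93  85  81  83  80  75  74  72  71  69  70  75  78]
 [ 99  95  89  84  83  80  76  74  73  73  73  75  78  79]
 [100  98  94  90  88  85  82  80  81  83  85  84  82  80]
 [ 99  99  98  96  94  92  90  90  91  94  95  93  89  85]
 [100 100 100 100  99  98  97  97  97  99  99  97  95  92]
 [100 100 100 100 100  99 100  99  99 100 100  99  98  98]]
```

The tip at (284.5,166.4) sits just above the ring centre (284.5,169.3). Combining both views, the target is TCP ≈ (0.551, 0.149). I'll go down gently, watching the force.

{"name": "servo_tool", "arguments": {"steps": "-0.003 -0.014 0 0 0 0 0; -0.003 -0.014 -0.02 0 0 0 0; -0.003 -0.014 -0.037 0 0 0 0; -0.003 -0.014 -0.037 0 0 0 0; -0.003 -0.014 -0.037 0 0 0 0"}}

```text
t: 7.17
eef_pos: [0.551, 0.1488, 0.1774]
tcp_rot: [3.082, 0.608, -0.001]
force: [-0.9, -0.2, -0.9]
opening: 0.187
finger_force: 68.3
```

{"name": "servo_tool", "arguments": {"steps": "0 0 -0.006 0 0 0 0; 0 0 -0.012 0 0 0 0; 0 0 -0.012 0 0 0 0"}}

```text
t: 7.42
eef_pos: [0.551, 0.1488, 0.1761]
tcp_rot: [-3.082, -0.608, 0.0]
force: [-0.3, 0.1, -0.3]
opening: 0.189
finger_force: 68.3
```

Tip is at about 0.1056. I'll continue in half-millimetre steps.

{"name": "servo_tool", "arguments": {"steps": "0 0 -0.004 0 0 0 0; 0 0 -0.004 0 0 0 0"}}

```text
t: 7.58
eef_pos: [0.551, 0.1488, 0.1757]
tcp_rot: [-3.082, -0.609, 0.0]
force: [0.2, -0.0, -0.4]
opening: 0.187
finger_force: 68.3
```

{"name": "servo_tool", "arguments": {"steps": "0 0 -0.004 0 0 0 0; 0 0 -0.004 0 0 0 0"}}

```text
t: 7.75
eef_pos: [0.551, 0.1488, 0.1752]
tcp_rot: [-3.082, -0.608, 0.0]
force: [0.0, -0.6, -0.0]
opening: 0.19
finger_force: 68.3
```

{"name": "servo_tool", "arguments": {"steps": "0 0 -0.004 0 0 0 0; 0 0 -0.004 0 0 0 0"}}

```text
t: 7.92
eef_pos: [0.551, 0.1488, 0.1747]
tcp_rot: [-3.082, -0.608, 0.0]
force: [0.5, -0.5, -0.5]
opening: 0.19
finger_force: 68.3
```

{"name": "servo_tool", "arguments": {"steps": "0 0 -0.004 0 0 0 0; 0 0 -0.004 0 0 0 0"}}

```text
t: 8.08
eef_pos: [0.551, 0.1488, 0.1742]
tcp_rot: [3.082, 0.608, -0.0]
force: [0.5, 0.2, -0.8]
opening: 0.19
finger_force: 68.3
```

{"name": "servo_tool", "arguments": {"steps": "0 0 -0.004 0 0 0 0; 0 0 -0.004 0 0 0 0"}}

```text
t: 8.25
eef_pos: [0.551, 0.1488, 0.1737]
tcp_rot: [3.082, 0.608, -0.0]
force: [-0.4, 0.4, -0.3]
opening: 0.192
finger_force: 68.3
```

{"name": "servo_tool", "arguments": {"steps": "0 0 -0.005 0 0 0 0; 0 0 -0.005 0 0 0 0"}}

```text
t: 8.42
eef_pos: [0.551, 0.1488, 0.1731]
tcp_rot: [-3.082, -0.608, 0.0]
force: [-0.6, 0.3, -0.7]
opening: 0.191
finger_force: 68.3
```

{"name": "servo_tool", "arguments": {"steps": "0 0 -0.006 0 0 0 0; 0 0 -0.006 0 0 0 0"}}

```text
t: 8.58
eef_pos: [0.551, 0.1488, 0.1724]
tcp_rot: [-3.082, -0.608, 0.0]
force: [-0.1, -0.3, -0.5]
opening: 0.188
finger_force: 68.3
```

{"name": "servo_tool", "arguments": {"steps": "0 0 -0.006 0 0 0 0; 0 0 -0.006 0 0 0 0"}}

```text
t: 8.75
eef_pos: [0.551, 0.1488, 0.1716]
tcp_rot: [3.082, 0.608, -0.0]
force: [0.2, 0.1, -0.7]
opening: 0.191
finger_force: 68.3
```

It is in the hole, about 4 mm down with no force. On to the earliest latch depth, then 2 mm steps.

{"name": "servo_tool", "arguments": {"steps": "0 0 -0.01 0 0 0 0; 0 0 -0.02 0 0 0 0; 0 0 -0.03 0 0 0 0; 0 0 -0.04 0 0 0 0; 0 0 -0.05 0 0 0 0; 0 0 -0.05 0 0 0 0"}}

```text
t: 9.25
eef_pos: [0.5509, 0.1488, 0.1654]
tcp_rot: [-3.082, -0.608, 0.001]
force: [-0.3, 0.5, -0.6]
opening: 0.189
finger_force: 68.3
```

{"name": "servo_tool", "arguments": {"steps": "0 0 -0.008 0 0 0 0; 0 0 -0.016 0 0 0 0; 0 0 -0.016 0 0 0 0"}}

```text
t: 9.5
eef_pos: [0.551, 0.1488, 0.1636]
tcp_rot: [-3.082, -0.608, 0.0]
force: [-0.2, 0.3, -1.0]
opening: 0.194
finger_force: 68.3
```

{"name": "servo_tool", "arguments": {"steps": "0 0 -0.008 0 0 0 0; 0 0 -0.016 0 0 0 0; 0 0 -0.016 0 0 0 0"}}

```text
t: 9.75
eef_pos: [0.551, 0.1488, 0.1618]
tcp_rot: [-3.082, -0.608, 0.0]
force: [0.3, 0.1, -0.7]
opening: 0.191
finger_force: 68.3
```

{"name": "servo_tool", "arguments": {"steps": "0 0 -0.008 0 0 0 0; 0 0 -0.016 0 0 0 0; 0 0 -0.016 0 0 0 0"}}

```text
t: 10.0
eef_pos: [0.5509, 0.1488, 0.1598]
tcp_rot: [-3.082, -0.608, 0.001]
force: [-1.3, 0.5, -0.3]
opening: 0.19
finger_force: 68.3
```

{"name": "servo_tool", "arguments": {"steps": "0 0 -0.008 0 0 0 0; 0 0 -0.016 0 0 0 0; 0 0 -0.016 0 0 0 0"}}

```text
t: 10.25
eef_pos: [0.551, 0.1488, 0.1579]
tcp_rot: [-3.082, -0.608, 0.0]
force: [0.7, 0.4, -1.4]
opening: 0.187
finger_force: 68.3
```

{"name": "servo_tool", "arguments": {"steps": "0 0 -0.008 0 0 0 0; 0 0 -0.016 0 0 0 0; 0 0 -0.016 0 0 0 0"}}

```text
t: 10.5
eef_pos: [0.5509, 0.1488, 0.1559]
tcp_rot: [3.082, 0.608, -0.0]
force: [0.5, -0.3, 0.0]
opening: 0.186
finger_force: 68.3
```

{"name": "servo_tool", "arguments": {"steps": "0 0 -0.008 0 0 0 0; 0 0 -0.016 0 0 0 0; 0 0 -0.016 0 0 0 0"}}

```text
t: 10.75
eef_pos: [0.5509, 0.1487, 0.154]
tcp_rot: [3.082, 0.608, -0.0]
force: [0.4, 0.5, 0.2]
opening: 0.19
finger_force: 68.3
```

{"name": "servo_tool", "arguments": {"steps": "0 0 -0.008 0 0 0 0; 0 0 -0.016 0 0 0 0; 0 0 -0.016 0 0 0 0"}}

```text
t: 11.0
eef_pos: [0.5509, 0.1487, 0.1521]
tcp_rot: [-3.082, -0.608, 0.001]
force: [0.1, 1.0, -1.2]
opening: 0.193
finger_force: 68.3
```

{"name": "servo_tool", "arguments": {"steps": "0 0 -0.008 0 0 0 0; 0 0 -0.016 0 0 0 0; 0 0 -0.016 0 0 0 0"}}

```text
t: 11.25
eef_pos: [0.5509, 0.1488, 0.1502]
tcp_rot: [-3.082, -0.608, 0.001]
force: [0.5, 0.1, 0.1]
opening: 0.19
finger_force: 68.3
```

{"name": "servo_tool", "arguments": {"steps": "0 0 -0.008 0 0 0 0; 0 0 -0.016 0 0 0 0; 0 0 -0.016 0 0 0 0"}}

```text
t: 11.5
eef_pos: [0.551, 0.1488, 0.1483]
tcp_rot: [-3.082, -0.608, 0.0]
force: [0.7, -0.1, 0.9]
opening: 0.19
finger_force: 68.3
```

{"name": "servo_tool", "arguments": {"steps": "0 0 -0.008 0 0 0 0; 0 0 -0.016 0 0 0 0; 0 0 -0.016 0 0 0 0"}}

```text
t: 11.75
eef_pos: [0.5509, 0.1488, 0.1463]
tcp_rot: [-3.082, -0.608, 0.0]
force: [-0.0, 0.9, -0.7]
opening: 0.193
finger_force: 68.3
```

{"name": "servo_tool", "arguments": {"steps": "0 0 -0.008 0 0 0 0; 0 0 -0.016 0 0 0 0; 0 0 -0.016 0 0 0 0"}}

```text
t: 12.0
eef_pos: [0.551, 0.1488, 0.1444]
tcp_rot: [-3.082, -0.608, 0.0]
force: [0.4, -1.1, 0.1]
opening: 0.193
finger_force: 68.3
```

{"name": "servo_tool", "arguments": {"steps": "0 0 -0.008 0 0 0 0; 0 0 -0.016 0 0 0 0; 0 0 -0.016 0 0 0 0"}}

```text
t: 12.25
eef_pos: [0.551, 0.1488, 0.1425]
tcp_rot: [-3.082, -0.608, 0.0]
force: [-0.4, -0.3, 0.4]
opening: 0.187
finger_force: 68.3
```

{"name": "servo_tool", "arguments": {"steps": "0 0 -0.008 0 0 0 0; 0 0 -0.016 0 0 0 0; 0 0 -0.016 0 0 0 0"}}

```text
t: 12.5
eef_pos: [0.5513, 0.1489, 0.1412]
tcp_rot: [-3.082, -0.608, -0.001]
force: [-0.4, 1.0, 4.1]
opening: 0.19
finger_force: 68.6
```

{"name": "servo_tool", "arguments": {"steps": "0 0 -0.008 0 0 0 0; 0 0 -0.016 0 0 0 0; 0 0 -0.016 0 0 0 0"}}

```text
t: 12.75
eef_pos: [0.5515, 0.149, 0.1397]
tcp_rot: [-3.082, -0.608, -0.002]
force: [-1.5, -0.0, 7.4]
opening: 0.192
finger_force: 68.9
```

Contact is at TCP ≈ 0.1412 (tip about 34.5 mm down), rising along the spring. I'll push about 4 mm more, in small steps.

{"name": "servo_tool", "arguments": {"steps": "0 0 -0.008 0 0 0 0; 0 0 -0.016 0 0 0 0; 0 0 -0.024 0 0 0 0; 0 0 -0.024 0 0 0 0"}}

```text
t: 13.08
eef_pos: [0.5515, 0.149, 0.137]
tcp_rot: [-3.082, -0.608, -0.002]
force: [-1.8, -0.2, 9.3]
opening: 0.186
finger_force: 69.1
```

{"name": "servo_tool", "arguments": {"steps": "0 0 -0.008 0 0 0 0; 0 0 -0.008 0 0 0 0; 0 0 -0.008 0 0 0 0"}}

```text
t: 13.33
eef_pos: [0.5515, 0.149, 0.1361]
tcp_rot: [-3.082, -0.608, -0.003]
force: [-2.9, 0.2, 10.1]
opening: 0.186
finger_force: 69.2
```

```bash
python3 - <<'E'
from h import *
import time
f=[]
for i in range(4): S=r.camera("side"); f.append(r.get_obs()["force"][2])
A=cv2.imread("pics/S3.png")
print(r.get_obs()["eef_pos"],np.mean(f),f)
cv2.imwrite("pics/S5.png",S);print("diff front",cv2.absdiff(S,A)[190:250,225:262].mean(), [ (int(m.sum())) for m in ((I[190:250,225:280,0].astype(int)-I[190:250,225:280,2]>15) for I in (A,S))])
E
```

```text
[0.55154006 0.1490379  0.13611936] 9.825202234499123 [np.float64(8.752712156238168), np.float64(10.55721007769888), np.float64(10.22437245971443), np.float64(9.766514244345016)]
diff front 3.9291291291291293 [0, 0]
```

{"name": "servo_tool", "arguments": {"steps": "0 0 -0.007 0 0 0 0; 0 0 -0.007 0 0 0 0; 0 0 -0.007 0 0 0 0"}}

```text
t: 13.78
eef_pos: [0.5515, 0.149, 0.135]
tcp_rot: [-3.082, -0.608, -0.002]
force: [-0.8, 0.8, 6.6]
opening: 0.194
finger_force: 69.2
```

```bash
cat > chk.py <<'E'
from h import *
f=[]
for i in range(6): S=r.camera("side"); f.append(r.get_obs()["force"])
A=cv2.imread("pics/S5.png");o=r.get_obs();print(o["t"],o["eef_pos"],np.mean(f,0))
print("diff front",cv2.absdiff(S,A)[190:250,225:270].mean());cv2.imwrite("pics/S6.png",S)
E
python3 chk.py
```

```text
14.0833 [0.55147311 0.14896379 0.13500042] [-1.49246151  0.34214174  7.15574941]
diff front 5.5395061728395065
```

The force fell from 9.8 to 7 N: the latch let go. I'll go half a millimetre deeper for margin and hold.

{"name": "servo_tool", "arguments": {"steps": "0 0 -0.004 0 0 0 0; 0 0 -0.004 0 0 0 0; 0 0 -0.004 0 0 0 0; 0 0 -0.004 0 0 0 0; 0 0 -0.004 0 0 0 0; 0 0 -0.004 0 0 0 0; 0 0 -0.004 0 0 0 0; 0 0 -0.004 0 0 0 0; 0 0 -0.004 0 0 0 0; 0 0 -0.004 0 0 0 0; 0 0 -0.004 0 0 0 0; 0 0 -0.004 0 0 0 0"}}

```text
t: 15.08
eef_pos: [0.5515, 0.1489, 0.1345]
tcp_rot: [-3.082, -0.608, -0.002]
force: [-1.0, 0.7, 7.0]
opening: 0.193
finger_force: 69.2
```

{"name": "servo_tool", "arguments": {"steps": "0 0 0 0 0 0 0; 0 0 0 0 0 0 0; 0 0 0 0 0 0 0; 0 0 0 0 0 0 0; 0 0 0 0 0 0 0; 0 0 0 0 0 0 0; 0 0 0 0 0 0 0; 0 0 0 0 0 0 0; 0 0 0 0 0 0 0; 0 0 0 0 0 0 0; 0 0 0 0 0 0 0; 0 0 0 0 0 0 0"}}

```text
t: 16.08
eef_pos: [0.5515, 0.149, 0.1345]
tcp_rot: [-3.082, -0.608, -0.002]
force: [-0.4, 1.1, 6.7]
opening: 0.192
finger_force: 69.2
```

```bash
python3 chk.py; python3 -c "
import cv2,numpy as np
S,A=[cv2.imread('pics/'+n)[130:270,200:360] for n in('S6.png','S5.png')]
cv2.imwrite('pics/crop7.png',cv2.resize(np.hstack([A,S]),(800,350),interpolation=cv2.INTER_CUBIC))"
```

```text
16.3833 [0.55150764 0.14896081 0.13455251] [-1.44044489  0.21988212  7.47907582]
diff front 14.778888888888888
```

View pics/crop7.png

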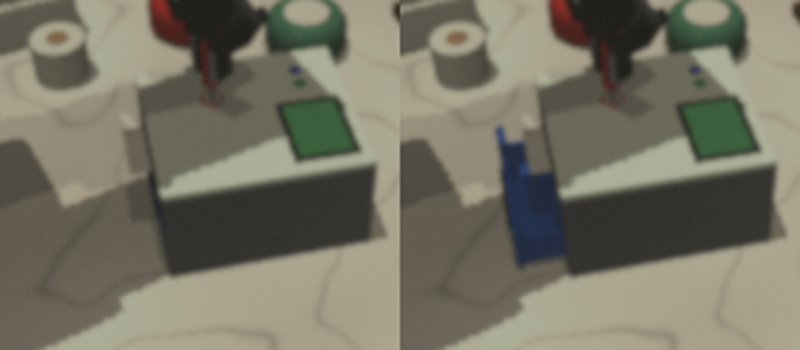

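The blue tray is now out, about 19 px or 45 mm in the side view. I'll withdraw the pin.

{"name": "servo_tool", "arguments": {"steps": "0 0 0.05 0 0 0 0; 0 0 0.12 0 0 0 0; 0 0 0.2 0 0 0 0; 0 0 0.3 0 0 0 0; 0 0 0.4 0 0 0 0; 0 0 0.5 0 0 0 0; 0 0 0.6 0 0 0 0; 0 0 0.7 0 0 0 0; 0 0 0.7 0 0 0 0; 0 0 0.7 0 0 0 0"}}

```text
t: 17.22
eef_pos: [0.5513, 0.1488, 0.2186]
tcp_rot: [3.082, 0.608, 0.002]
force: [-0.8, 0.9, -0.2]
opening: 0.191
finger_force: 68.3
```

{"name": "servo_tool", "arguments": {"steps": "-0.02 -0.12 0 0 0 0 0; -0.06 -0.35 0 0 0 0 0; -0.1 -0.6 0 0 0 0 0; -0.13 -0.85 0 0 0 0 0; -0.15 -1 0 0 0 0 0"}}

```text
t: 17.63
eef_pos: [0.5319, 0.0259, 0.217]
tcp_rot: [3.082, 0.607, -0.003]
force: [0.3, -0.3, -0.3]
opening: 0.193
finger_force: 68.4
```

{"name": "servo_tool", "arguments": {"steps": "-0.03 -0.22 0 0 0 0 0; -0.06 -0.48 0 0 0 0 0; -0.1 -0.74 0 0 0 0 0; -0.15 -1 0 0 0 0 0"}}

```text
t: 17.97
eef_pos: [0.514, -0.0931, 0.217]
tcp_rot: [-3.082, -0.609, 0.002]
force: [1.0, 0.2, -1.6]
opening: 0.192
finger_force: 68.4
```

{"name": "servo_tool", "arguments": {"steps": "-0.03 -0.24 0 0 0 0 0; -0.06 -0.48 0 0 0 0 0; -0.1 -0.7 0 0 0 0 0; -0.12 -0.9 0 0 0 0 0; -0.13 -1 0 0 0 0 0; -0.13 -1 0 0 0 0 0; -0.13 -1 0 0 0 0 0; -0.13 -1 0 0 0 0 0"}}

```text
t: 18.63
eef_pos: [0.4993, -0.2104, 0.2174]
tcp_rot: [-3.081, -0.609, 0.001]
force: [0.3, 0.8, -0.9]
opening: 0.186
finger_force: 68.4
```

{"name": "servo_tool", "arguments": {"steps": "-0.004 -0.03 -0.05 0 0 0 0; -0.004 -0.054 -0.1 0 0 0 0; -0.004 -0.054 -0.187 0 0 0 0; -0.004 -0.054 -0.187 0 0 0 0; -0.004 -0.054 -0.187 0 0 0 0; -0.004 -0.054 -0.187 0 0 0 0"}}

```text
t: 19.13
eef_pos: [0.499, -0.2175, 0.1952]
tcp_rot: [-3.082, -0.609, 0.0]
force: [0.5, 1.1, -0.1]
opening: 0.188
finger_force: 68.3
```

```bash
python3 - <<'E'
from h import *
o=r.get_obs();print(o["eef_pos"],o["tcp_rot"],o["force"])
S=r.camera("side");cv2.imwrite("pics/S7.png",S);A=cv2.imread("pics/S2.png")
a=A[255:315,300:340].mean(2);b=S[255:315,300:340].mean(2)
print("mean diff",np.abs(a-b).mean(),cv2.phaseCorrelate(a,b))
np.set_printoptions(linewidth=200)
for I in(A,S): print(I[296:308:2,314:326].mean(2).round().astype(int))
E
```

```text
[ 0.4990124  -0.21754849  0.19518513] [-3.08185087e+00 -6.08655447e-01  3.21530550e-04] [ 0.5072291   1.10645371 -0.11416701]
mean diff 3.025138888888889 ((0.28919970249689086, 0.26055449391752106), 0.9543273864286212)
[[ 97  98  98  99  93  82  79  87 102 116 122 122]
 [ 95  96  95  92  86  80  80  90 104 117 122 122]
 [ 95  96  94  89  82  78  80  91 107 118 121 122]
 [ 96  96  94  89  82  79  81  92 108 118 121 122]
 [ 95  97  95  93  88  86  92 101 114 120 121 123]
 [ 91  93  94  94  99 106 112 117 118 119 121 122]]
[[ 97  98  98 103 102  91  80  83  99 114 123 123]
 [ 97  97  97  96  92  83  80  85 101 116 122 123]
 [ 96  97  97  95  89  81  80  86 100 116 122 123]
 [ 97  96  97  95  89  82  81  86 101 116 123 123]
 [ 98  96  97  95  91  87  88  96 108 119 122 124]
 [ 93  93  95  94  97 101 108 113 118 120 121 122]]
```

The pin sits unchanged in the hand (shift under 0.4 px, as the TCP difference explains). I'll lower it into the stand.

{"name": "servo_tool", "arguments": {"steps": "-0.003 0.005 -0.1 0 0 0 0; -0.003 0.005 -0.2 0 0 0 0; -0.003 0.005 -0.3 0 0 0 0; -0.003 0.005 -0.4 0 0 0 0; -0.003 0.005 -0.47 0 0 0 0; -0.003 0.005 -0.5 0 0 0 0; -0.003 0.005 -0.53 0 0 0 0; -0.003 0.005 -0.54 0 0 0 0; -0.003 0.005 -0.54 0 0 0 0"}}

```text
t: 19.93
eef_pos: [0.4987, -0.2172, 0.1307]
tcp_rot: [3.082, 0.608, 0.0]
force: [0.7, -0.0, -1.0]
opening: 0.192
finger_force: 68.3
```

{"name": "servo_tool", "arguments": {"steps": "0 0 -0.05 0 0 0 0; 0 0 -0.12 0 0 0 0; 0 0 -0.2 0 0 0 0; 0 0 -0.28 0 0 0 0; 0 0 -0.36 0 0 0 0; 0 0 -0.42 0 0 0 0; 0 0 -0.44 0 0 0 0; 0 0 -0.44 0 0 0 0; 0 0 -0.44 0 0 0 0"}}

```text
t: 20.68
eef_pos: [0.4987, -0.2172, 0.0777]
tcp_rot: [3.082, 0.608, 0.0]
force: [-0.1, -0.5, 0.1]
opening: 0.191
finger_force: 68.3
```

{"name": "servo_tool", "arguments": {"steps": "0 0 -0.005 0 0 0 0; 0 0 -0.01 0 0 0 0; 0 0 -0.01 0 0 0 0"}}

```text
t: 20.93
eef_pos: [0.4987, -0.2172, 0.0767]
tcp_rot: [3.082, 0.608, 0.001]
force: [-1.5, -0.3, -1.0]
opening: 0.187
finger_force: 68.3
```

Nearly seated. One more fraction of a millimetre, then open slowly, rise, and check.

{"name": "servo_tool", "arguments": {"steps": "0 0 -0.005 0 0 0 0; 0 0 -0.008 0 0 0 0; 0 0 -0.008 0 0 0 0"}}

```text
t: 21.18
eef_pos: [0.4987, -0.2172, 0.0759]
tcp_rot: [3.082, 0.608, 0.0]
force: [-1.5, 0.8, 3.6]
opening: 0.189
finger_force: 68.5
```

{"name": "servo_tool", "arguments": {"steps": "0 0 0 0 0 0 0.22; 0 0 0 0 0 0 0.26; 0 0 0 0 0 0 0.3; 0 0 0 0 0 0 0.4; 0 0 0 0 0 0 0.5; 0 0 0 0 0 0 0.55; 0 0 0 0 0 0 0.55; 0 0 0 0 0 0 0.55; 0 0 0 0 0 0 0.55"}}

```text
t: 21.93
eef_pos: [0.4986, -0.2171, 0.0755]
tcp_rot: [-3.082, -0.608, 0.0]
force: [-0.2, 0.0, 0.2]
opening: 0.551
finger_force: 0.0
```

{"name": "servo_tool", "arguments": {"steps": "0 0 0.08 0 0 0 0.55; 0 0 0.2 0 0 0 0.55; 0 0 0.4 0 0 0 0.55; 0 0 0.6 0 0 0 0.55; 0 0 0.8 0 0 0 0.55; 0 0 1 0 0 0 0.55; 0 0 1 0 0 0 0.55; 0 0 1 0 0 0 0.55"}}

```text
t: 22.6
eef_pos: [0.4991, -0.2173, 0.1972]
tcp_rot: [3.08, 0.608, 0.004]
force: [-0.1, -0.3, -1.5]
opening: 0.553
finger_force: 0.0
```

{"name": "servo_tool", "arguments": {"steps": "0 0.2 0.15 0 0 0 0.55; 0 0.4 0.3 0 0 0 0.55; 0 0.6 0.4 0 0 0 0.55; 0 0.8 0.5 0 0 0 0.55; 0 1 0.5 0 0 0 0.55; 0 1 0.5 0 0 0 0.55; 0 1 0.5 0 0 0 0.55"}}

```text
t: 23.18
eef_pos: [0.4982, -0.0963, 0.2549]
tcp_rot: [-3.081, -0.611, 0.002]
force: [0.8, 0.2, -1.1]
opening: 0.553
finger_force: 0.0
```

```bash
python3 - <<'E'
from h import *
o=r.get_obs();print(o["t"],o["eef_pos"],o["force"])
S=r.camera("side");cv2.imwrite("pics/S8.png",S)
cv2.imwrite("pics/crop8.png",cv2.resize(np.hstack([cv2.imread("pics/side0.png")[290:380,250:350],S[290:380,250:350]]),(800,360),interpolation=cv2.INTER_CUBIC))
for I in(cv2.imread("pics/side0.png"),S):
    c=I[300:335,305:335].astype(float);m=((c[...,2]>2.2*c[...,1])&(c[...,2]>60)).astype(np.uint8)
    n,l,st,ce=cv2.connectedComponentsWithStats(m);i=1+st[1:,4].argmax();print(st[i],ce[i])
E
```

```text
23.1833 [ 0.49823821 -0.09625228  0.25492063] [ 0.81923647  0.21944813 -1.07679895]
[11  7  9  9 67] [15.08955224 10.91044776]
[ 10   6  10  19 113] [14.07964602 13.74336283]
```

View pics/crop8.png

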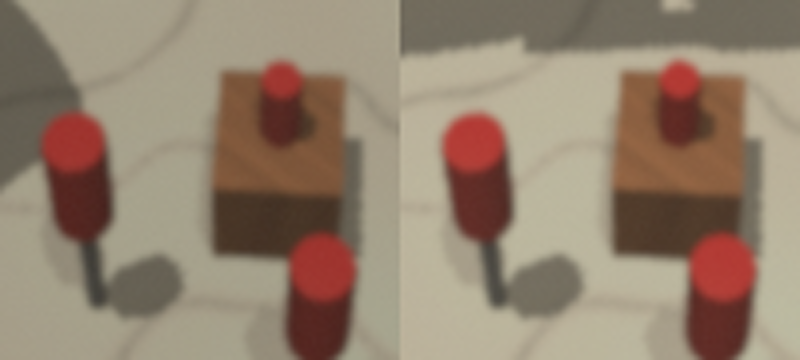

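The pin stands as it did at the start (handle top at crop (680,80) against (281,80)), upright and home, with the look-alikes untouched. I'll hand it in.

```bash
python3 -c "
from rig import r
print(r.finish_job())"
```

```text
the job is handed in; nothing more can be done
None
```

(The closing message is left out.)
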